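# Check the next nozzle-seat stud with the swinging-needle angle gauge

## Task

The depositor's nozzle-seat indexing table is on the bench for setting. Turn it one click anticlockwise (seen from above) by its black knob, so that the domed brass stud clicks into place at the red arrow; then take the blue angle gauge by its black handle, set the middle of its foot upright on the brass stud so that the stud is gently pressed down a few millimetres, and rock the gauge over to the left (as you look at its dial) until the swinging needle settles inside the red band. Finish while still holding the gauge like that on the stud: do not let go.

Things in the scene. Friction and masses are not known exactly. Their poses are not given: they have to be found in the camera images.
- knob_grip (a point): Centre of the black bar knob on the indexing table's axis, half-way up the bar, 101 mm above the worktable. The bar is 56 mm long, 16 mm wide, 34 mm tall. This frame turns with the table, z up; the bar's long axis is turned 30 degrees clockwise (seen from above) from its x axis. The knob stands on a round stem 24 mm thick.
- index_table (a joint): Turn of the indexing table on its base, rad, growing anticlockwise seen from above. It starts in the click at 0; the next click is at 1.047 (60 degrees), one more at 2.094, then a stop; a stop also just below 0. A spring pawl pulls the table into the nearest click with up to about 0.35 N m; past half-way it snaps on by itself when let go.
- index_arrow (a point): Red arrow on the nose of the fixed grey base, 113 mm from the table's axis, 20 mm above the worktable; it marks the working station, on the robot's side of the table. z up; this frame's -x axis points from the table's axis out past the arrow.
- brass_stud_top (a point): Top of the brass stud, a dome of 13 mm radius with a small lopsided bump, so that a flat foot does not stand on it by itself; 85 mm from the table's axis, 85 mm above the worktable when not pressed. At the start it stands 60 degrees clockwise (seen from above) from the arrow, to its left seen from the robot; after one click it stands at the arrow. It moves with the stud.
- brass_stud (a joint): How far the brass stud is pressed down against its spring, m: 0 free, 0.010 at its stop. Needs 0.5 N to start, about 3 N at 5 mm and 5.5 N at 10 mm.
- gauge_grip (a point): Centre of the black rubber handle on top of the blue angle gauge, 143 mm above the underside of its foot. The handle is 24 mm wide (along y), 22 mm deep (along x) and reaches from 114 to 166 mm above the underside. Frame: z up the gauge; the dial faces -x, so y is to the left for someone looking at the dial; at the start the dial faces the robot within 30 degrees.
- gauge_foot (a point): Centre of the flat underside of the gauge's foot; same axes as gauge_grip.
- gauge: The blue angle gauge, about 0.3 kg, standing loose on the worktable. Origin at the centre of the underside of its foot, axes as for gauge_grip. The case is a disc 100 mm across and 26 mm thick, centre 60 mm above the underside; the foot is a flat steel plate 60 mm (y) by 36 mm (x), 10 mm thick.
- needle (a joint): Angle of the black swinging needle on the dial, rad: 0 points to the foot, growing towards the left of the dial (its +y side). The needle, 40 mm long, hangs plumb by its weight, so leaning the gauge to its left (+y) by an angle gives that reading; it swings for a second or two before it settles.
- red_band (a joint): Angle of the middle of the red band on the dial, in the same sense as the needle, rad; between 0.24 and 0.45 (to the left of the foot). The band reaches about 0.08 to either side and does not move on the dial.
- needle_tip (a point): Lower tip of the black needle, 40 mm from the dial's centre; its -z axis runs along the needle towards the tip.
- band_middle (a point): Middle of the dial's red band, 36 mm from the dial's centre; its -z axis points away from the dial's centre.
- spare_nozzle: Bystander: white plastic nozzle 48x48x52 mm, origin under its centre. Leave alone.
- tape_roll: Bystander: tan roll of tape 98x96x25 mm, lying flat, origin under its centre. Leave alone.
- ring_cutter_1: Bystander: grey ring cutter 51x51x35 mm, origin under its centre. Leave alone.
- index_base: Fixed grey base of the indexing table, 196 mm across. On it turns the round table plate, 208 mm across, top 37 mm above the worktable, with the brass stud, the knob and five plain steel studs (at 85 mm radius, tops 59 mm above the worktable). Origin on the axis at worktable height; axes as for index_arrow.
Not all that is in view belongs to the job. Of the things that look like the gauge, the smaller one is meant.

How it is judged (in metres and radians):
On the way, in this order (a step that is already met when the one before it is completed fails the run):
1. the table rests in the next click, the brass stud at the arrow (value of joint index_table between 0.947 and 1.147 rad and velocity of joint index_table between -0.1 and 0.1 rad/s), for 0.3 s.
2. the gauge stands upright (within 0.15 rad) with its foot on the brass stud, pressing it down at least 1 mm (value of joint brass_stud above 0.001 m and contact force between gauge and brass_stud above 0.3 N and angle between gauge's own z axis and vertical below 0.15 rad), for 0.2 s.
At the end, for the whole second after the job is handed in: Table in the 1.047 rad click (within 0.1); fingers hold the gauge (over 2 N), foot over 60 mm up, its middle within 25 mm of the brass stud's top, stud pressed at least 1 mm, 0.3 to 20 N; needle within 0.08 rad of the middle of the red band, under 0.2 rad/s; gauge under 20 mm/s (value of joint index_table between 0.947 and 1.147 rad and value of joint brass_stud above 0.001 m and contact force between gauge and brass_stud between 0.3 and 20 N and distance between gauge_foot and brass_stud_top below 0.025 m and height (world z) of gauge_foot above 0.06 m and contact force between the fingers and gauge above 2 N and angle between the z axis of needle_tip and the z axis of band_middle, either way round below 0.08 rad and velocity of joint needle between -0.2 and 0.2 rad/s and linear speed of gauge below 0.02 m/s); the arm keeps its last pose, push and grip.
It fails at once if a bystander (white nozzle, tape roll, ring cutter) is moved by more than 30 mm (distance of any of spare_nozzle, tape_roll, ring_cutter_1 from where it was at the start of the episode above 0.03 m).
It fails at once if the gauge is knocked over (leans more than 0.9 rad) (angle between gauge's own z axis and vertical above 0.9 rad).
It fails at once if the stud is hit or pressed with more than 60 N by the gauge (contact force between gauge and brass_stud above 60 N).
It also fails if it takes over 58 s, if anything falls off the work surface, if the arm or the gripper's body presses on something with over 40 N, if the wrist force passes 120 N, or if a joint passes its speed limit or range.

## Robot

A 6-joint arm with a two-finger parallel gripper is mounted at the origin on a cart in front of the work surface, level with it; the furniture and walls round the work are solid. World frame = base frame: x ahead of the robot, y to its left, z up, the work surface at z = 0. Lengths are in mm, angles in rad, forces in N, time in s.
With the tool pointing down it reaches from about 350 to 975 mm from the base axis. Payload 7.1 kg.
Tool frame: the origin (TCP) lies midway between the tips of the shut fingers; the grasp point (between the pads) lies 19 mm behind it; z points along the fingers, x is the direction in which the jaws open and shut, and the axes are right-handed (so a half turn about z gives the same grasp; the last joint's range is limited). The gripper opens to 88 mm and grips with 3 to 60 N. Pads are 20 mm wide; open, the fingers measure 115 mm over their backs; the gripper's body (75 mm by 178 mm) begins 61 mm behind the grasp point.
Start: joints at [1.276, 0.423, 1.63, -0, 1.089, -0.019], TCP at [170.166, 601.372, 222.675] pointing down, gripper open.
Joint ranges: [-3, 3], [-0.9, 2.11], [0.09, 2.58], [-1.31, 4.45], [0.11, 2.69], [-2.54, 2.54]. Speed limits (rad/s): [2.39, 2.39, 3.01, 3.14, 3.14, 3.14].

## Interface

Orientations are given as a rotation vector (axis times angle).
In Python, from workcell import telemetry, imaging, ticket gives the robot as it stands.
- The arm moves only by the tool jog_arm, never from a script. Its arguments are lists of equal length, an entry for each row: "travel": the shift along the world's x, y, z in units of 400 mm (1.0 is 400 mm), a list of three; "dr": the turn, a rotation vector about the world's x, y, z in units of 90 degrees (1.0 is 90 degrees), a list of three. In form: {"travel": [[tx, ty, tz], ...], "dr": [[wx, wy, wz], ...]}. A call has exactly 10 rows; each row is the pose to reach, as a shift and turn from the pose measured when the call began; what a row does not reach only later rows make up. A row lasts 1/10 s, in which the tool goes at most 50 mm and 8.59 degrees, less where a joint would pass 70% of its speed; a pose out of reach is approached as far as the arm can. A call with a number of a shift or a turn outside -1 to 1 is refused whole. A call with a gripper value outside its range is refused whole. "hand" is the opening, from -1 (shut) to 1 (fully open), set as the call begins (left out, the last holds). The fingers move at their own pace and stop on an object; the grip force is fixed at half the most. Time passes only in rows, so rows that repeat a pose let the fingers close, or fill a call up. It gives the time, the measured TCP pose, the force and the opening at its end, in the units of the state.
- telemetry.get_obs(): the state, without advancing time (a new reading comes with each control period).
- imaging.get_image(name): name is "scene" or "side" or "wrist"; returns a dict with "pixels" (400x640x3 uint8, red, green, blue), "range_z" (400x640 float32, mm along the optical axis (not along the pixel's ray), 0 where there is no reading), "fx", "fy", "cx", "cy" (pixels), "k1" (the pictures are not rectified: a ray, as slopes to the right and down, at radius r is drawn at 1 + k1 r^2 times it, then the intrinsics apply), "extrinsics" (4x4, takes a point from world to camera coordinates). Camera axes: x right, y down, z forward; pixel columns grow to the right and rows downward; lengths in mm; the calibration is good to about 2 mm. A picture is of the moment at which its call begins.
- ticket.close_job(): hands the job in, once; it reports no verdict.
The state is a dict: "t": time; "qpos": joint angles; "qvel": joint speeds; "joint_torque": joint torques, N m; "ee_pos": TCP position; "orientation": TCP orientation; "ft_force": force on the tool from outside, world axes, zero at the start; "moment": the same for the moment, N m; "width": finger opening in mm.
Only numpy, scipy, OpenCV 4.12 (cv2) and the standard library are available. Lean on these libraries where they do the work, as an engineer would, in place of code of your own. Each camera call takes 0.05 s, during which the arm holds its last target. There are 200 camera calls.

## Working session

There is one attempt and no reset: what is moved stays moved. The work goes in short steps, Python scripts to look and compute and a tool call to move; the robot and the scene stay as the last step left them, time stands still between calls to the robot, and variables do not carry over. Pictures are saved under pics/ and viewed, about 8 in all and at most 12, crops included, and the job is handed in when it is done.

Besides the shell and the picture viewer there is one more tool, called after ">>>" as name(argument=value, ...) on one line, values as JSON. jog_arm: Moves the arm, as the interface text tells. Its arguments: {"type":"object","properties":{"travel":{"type":"array"},"dr":{"type":"array"},"hand":{"type":"number"}},"required":["travel","dr"]}

```bash
mkdir -p pics
cat > h.py <<'E'
import numpy as np, cv2
from workcell import telemetry, imaging, ticket
def grab(n):
    im=imaging.get_image(n); np.save('last_%s.npy'%n,im,allow_pickle=True); return im
def load(n): return np.load('last_%s.npy'%n,allow_pickle=True).item()
def save(im,p,box=None,s=1):
    a=im['pixels'][:,:,::-1]
    if box: a=a[box[1]:box[3],box[0]:box[2]]
    cv2.imwrite('pics/'+p,cv2.resize(a,None,fx=s,fy=s,interpolation=cv2.INTER_CUBIC))
def cam(im): return np.array([[im['fx'],0,im['cx']],[0,im['fy'],im['cy']],[0,0,1.]]),np.array([im['k1'],0,0,0,0.])
def cloud(im,us,vs):
    K,D=cam(im); p=np.stack([us,vs],-1).astype(np.float64).reshape(-1,1,2)
    n=cv2.undistortPoints(p,K,D).reshape(-1,2); z=im['range_z'][np.asarray(vs).astype(int),np.asarray(us).astype(int)].reshape(-1)
    c=np.c_[n*z[:,None],z]; T=np.linalg.inv(im['extrinsics']); return c@T[:3,:3].T+T[:3,3]
def full(im):
    v,u=np.mgrid[0:400,0:640]; return cloud(im,u.ravel(),v.ravel()).reshape(400,640,3)
def ray_at_z(im,u,v,z):
    K,D=cam(im); n=cv2.undistortPoints(np.array([[[u,v]]],float),K,D).reshape(2); T=np.linalg.inv(im['extrinsics'])
    d=T[:3,:3]@np.r_[n,1]; o=T[:3,3]; return o+d*(z-o[2])/d[2]
def proj(im,P):
    E=im['extrinsics']; K,D=cam(im); return cv2.projectPoints(np.atleast_2d(P).astype(float),cv2.Rodrigues(E[:3,:3])[0],E[:3,3],K,D)[0].reshape(-1,2)
E
python3 - <<'E'
from h import *
for n in ('scene','side'):
    im=grab(n); save(im,n+'0.png'); print(n,np.linalg.inv(im['extrinsics']).round(2).tolist(),im['fx'],im['k1'])
print(telemetry.get_obs())
E
```

```text
scene [[0.49, -0.63, 0.6, -55.72], [-0.87, -0.36, 0.33, -252.79], [0.01, -0.69, -0.72, 873.34], [0.0, 0.0, 0.0, 1.0]] 377.1657726485528 -0.0358377183198998
side [[0.98, -0.11, 0.14, 397.82], [-0.17, -0.63, 0.75, -809.55], [0.01, -0.77, -0.64, 877.85], [0.0, 0.0, 0.0, 1.0]] 516.95495059452 -0.06720955062915943
{'t': 0.1, 'qpos': array([ 1.27599109e+00,  4.23757121e-01,  1.63058795e+00,  1.19614898e-06,
        1.08860777e+00, -1.89915349e-02]), 'qvel': array([ 0.00057781, -0.00248187, -0.00206007, -0.00092469,  0.0013433 ,
       -0.00067506]), 'joint_torque': array([-2.26920056e-04, -5.45614064e+01, -2.74321657e+01,  6.44284557e-02,
        1.88638695e-02, -5.96842392e-05]), 'ee_pos': array([170.03286051, 600.91432799, 221.99405923]), 'orientation': array([ 2.50509577e+00,  1.89448620e+00, -1.72883916e-03]), 'ft_force': array([0.37227804, 0.37688388, 0.44222222]), 'moment': array([-0.04759869,  0.01785002,  0.01963363]), 'width': 87.82466572406919}
```

View pics/scene0.png

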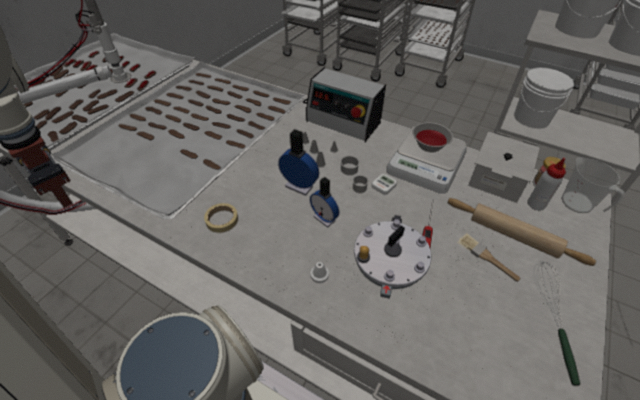

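View pics/side0.png

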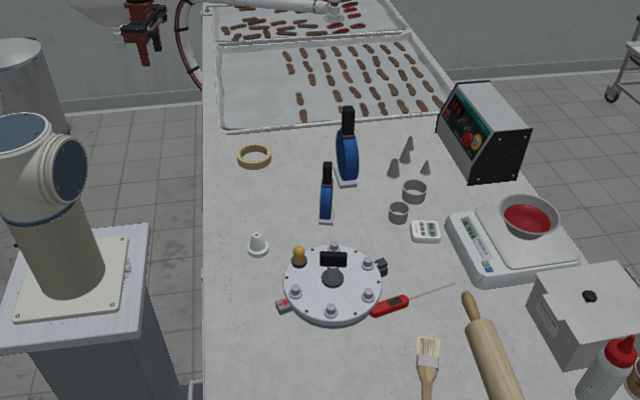

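The scene view shows the indexing table at (393,252), its brass stud at (364,254), the red arrow at (386,290), the knob at (396,238), and the small gauge at (324,202). The nozzle is at (319,270) and the tape at (221,217). In the side view the table is at (333,285), the arrow at (283,304) and the small gauge at (326,195).

Run:
```python
from h import *
from scipy.optimize import least_squares
for n,tb,gb,stud,arr in (('scene',(345,205,440,300),(300,175,345,232),(364,248),(386,290)),('side',(270,235,395,330),(312,155,338,228),(299,248),(283,304))):
    im=load(n); W=full(im); px=im['pixels'].astype(int); hsv=cv2.cvtColor(im['pixels'],cv2.COLOR_RGB2HSV)
    M=lambda b:(slice(b[1],b[3]),slice(b[0],b[2]))
    p=W[M(tb)].reshape(-1,3); c=px[M(tb)].reshape(-1,3)
    q=p[abs(p[:,2]-37)<4]
    hull=cv2.convexHull(q[:,:2].astype(np.float32)).reshape(-1,2)
    r=least_squares(lambda a:np.hypot(*(hull-a[:2]).T)-a[2],[*q[:,:2].mean(0),104],loss='soft_l1',f_scale=2)
    print(n,'plate',r.x.round(1), 'fixedR',least_squares(lambda a:np.hypot(*(hull-a[:2]).T)-104,q[:,:2].mean(0),loss='soft_l1',f_scale=2).x.round(1), 'z',np.median(q[:,2]))
    k=p[(p[:,2]>105)&(c.sum(1)<200)&(p[:,2]<125)]; print('knob',len(k),k.mean(0).round(1),k[:,2].max()); 
    if len(k)>5:
        k2=k[:,:2]-k[:,:2].mean(0); w,v=np.linalg.eigh(k2.T@k2); print('ang',np.degrees(np.arctan2(v[1,1],v[0,1])), cv2.minAreaRect(k[:,:2].astype(np.float32)))
    print('stud@85',ray_at_z(im,*stud,85).round(1),'arrow',ray_at_z(im,*arr,20).round(1))
    h=hsv[M(tb)].reshape(-1,3); b=(h[:,0]>10)&(h[:,0]<25)&(h[:,1]>110)&(p[:,2]>50); print('brass',b.sum(),p[b].mean(0).round(1),p[b].max(0).round(1))
    g=W[M(gb)].reshape(-1,3); hg=hsv[M(gb)].reshape(-1,3)
    bl=(hg[:,0]>100)&(hg[:,0]<125)&(hg[:,1]>120)&(g[:,2]>8)&(g[:,2]<115)
    bk=(hg[:,2]<60)&(g[:,2]>116)&(g[:,2]<172)
    for nm,m in (('blue',bl),('handle',bk)):
        P=g[m]; print(nm,len(P),np.median(P,0).round(1),P.min(0).round(1),P.max(0).round(1)); 
        if len(P)>5: 
            print(cv2.minAreaRect(P[:,:2].astype(np.float32)))
    print('rowsz', np.median(g[:,2]))
```

```text
scene plate [ 554.1 -124.2  103.9] fixedR [ 554.2 -124.2] z 37.04944654628014
knob 126 [ 548.6 -125.7  115.1] 121.06808421071935
ang 167.8748582395717 ((550.541259765625, -125.42244720458984), (15.690461158752441, 53.323848724365234), 79.98625183105469)
stud@85 [489.7 -66.4  85. ] arrow [ 444.7 -155.5   20. ]
brass 89 [486.2 -69.8  74.4] [535.4 -57.6 111.4]
blue 339 [642.  176.2  78.9] [559.1  55.9  14.3] [668.4 226.3 114.7]
((609.1294555664062, 138.2357940673828), (186.60865783691406, 48.53000259399414), 53.37459945678711)
handle 162 [574.9  98.3 147.9] [568.6  90.8 116.1] [591.  117.4 167.8]
((580.4933471679688, 104.33111572265625), (24.69468879699707, 21.551668167114258), 79.16011047363281)
rowsz 2.377817133826966
side plate [ 550.7 -123.5  104.7] fixedR [ 550.3 -123.6] z 37.4408063692465
knob 242 [ 549.7 -127.1  114.9] 121.59058148899669
ang 167.37432937974387 ((550.50732421875, -124.01051330566406), (17.616933822631836, 52.23265838623047), 77.14834594726562)
stud@85 [489.9 -66.   85. ] arrow [ 442.7 -154.6   20. ]
brass 153 [488.  -77.7  78.4] [568.8 -60.8 877.9]
blue 338 [570.9  66.5  84.5] [556.9  53.4  33.5] [642.  278.9 111.5]
((598.5859985351562, 168.53738403320312), (236.02928161621094, 23.682357788085938), 74.1391830444336)
handle 197 [579.   95.3 149.3] [569.1  89.5 116.2] [590.  112.8 170. ]
((580.2037963867188, 101.08761596679688), (21.60811424255371, 19.01182746887207), 76.50850677490234)
rowsz 4.155738754813228
```

>>> jog_arm(travel=[[0.05,-0.09,0.02],[0.1,-0.18,0.04],[0.15,-0.27,0.06],[0.2,-0.36,0.08],[0.25,-0.45,0.1],[0.3,-0.54,0.1],[0.35,-0.63,0.1],[0.4,-0.72,0.1],[0.45,-0.81,0.1],[0.5,-0.9,0.1]], dr=[[0,0,-0.09],[0,0,-0.18],[0,0,-0.27],[0,0,-0.36],[0,0,-0.45],[0,0,-0.54],[0,0,-0.63],[0,0,-0.72],[0,0,-0.81],[0,0,-0.9]], hand=1)

```text
t: 1.1
ee_pos: [370.4, 239.3, 261.9]
orientation: [-3.136, 0.195, 0.002]
ft_force: [1.2, -0.1, 0.4]
width: 87.8
```

>>> jog_arm(travel=[[0.046,-0.09,0],[0.092,-0.18,0],[0.138,-0.27,0],[0.184,-0.36,0],[0.23,-0.45,0],[0.276,-0.54,0],[0.322,-0.63,0],[0.368,-0.72,0],[0.414,-0.81,0],[0.454,-0.908,0]], dr=[[0,0,-0.09],[0,0,-0.18],[0,0,-0.27],[0,0,-0.36],[0,0,-0.45],[0,0,-0.54],[0,0,-0.63],[0,0,-0.72],[0,0,-0.81],[0,0,-0.9]])

```text
t: 2.1
ee_pos: [552.4, -125.4, 261.6]
orientation: [-2.251, 2.191, 0.002]
ft_force: [0.8, 0.2, 0.1]
width: 88.1
```

Run:
```python
from h import *
im=grab('wrist'); save(im,'w1.png'); o=telemetry.get_obs(); print(o['t'],o['ee_pos'],o['orientation'],o['qpos'],o['ft_force'])
print(proj(im,[[552,-124,118],[470.5,-148,85],[490,-65.5,85],[580,103,166]]))
W=full(im).reshape(-1,3); c=im['pixels'].reshape(-1,3).astype(int).sum(1)
k=W[(abs(W[:,2]-118)<6)&(c<200)&(np.hypot(W[:,0]-552,W[:,1]+124)<50)]; print(len(k),np.median(k,0),cv2.minAreaRect(k[:,:2].astype(np.float32)) if len(k)>5 else '')
q=W[(abs(W[:,2]-37)<3)&(np.hypot(W[:,0]-552,W[:,1]+124)<125)]; print(q.min(0),q.max(0))
```

```text
2.15 [ 554.75722367 -130.41684054  261.82390895] [-2.2408727   2.20127389 -0.00388202] [-2.51290088e-01  2.97633093e-01  1.71963325e+00 -9.97604750e-04
  1.12199066e+00  1.30210983e+00] [ 1.81593439 -4.3392638  -0.11038072]
[[320.61505179 189.89801368]
 [338.12232809 246.89844708]
 [272.60227425 230.81272694]
 [ 68.19113342 165.48398512]]
653 [ 556.56321453 -125.58375105  118.46922574] ((554.226318359375, -126.0259017944336), (15.959635734558105, 53.51683044433594), 76.74451446533203)
[ 449.75413367 -229.05589556   34.0622404 ] [674.26155856 -22.41339064  39.99717492]
```

View pics/w1.png

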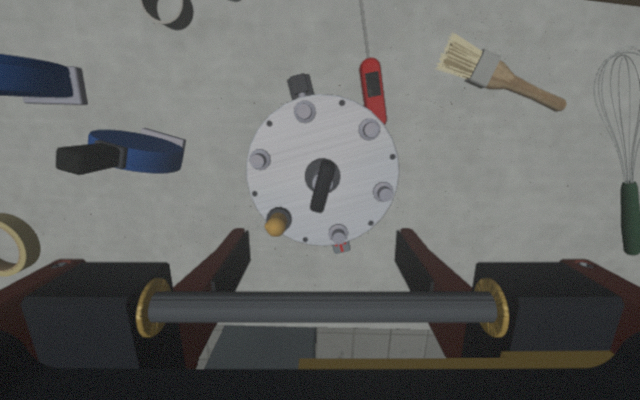

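>>> jog_arm(travel=[[-0.007,0.0135,-0.05],[-0.007,0.0135,-0.1],[-0.007,0.0135,-0.16],[-0.007,0.0135,-0.22],[-0.007,0.0135,-0.28],[-0.007,0.0135,-0.33],[-0.007,0.0135,-0.38],[-0.007,0.0135,-0.42],[-0.007,0.0135,-0.435],[-0.007,0.0135,-0.435]], dr=[[0,0,-0.05],[0,0,-0.1],[0,0,-0.156],[0,0,-0.156],[0,0,-0.156],[0,0,-0.156],[0,0,-0.156],[0,0,-0.156],[0,0,-0.156],[0,0,-0.156]])

```text
t: 3.15
ee_pos: [551.2, -124.7, 87.0]
orientation: [1.955, -2.458, 0.001]
ft_force: [-0.7, 0.9, -0.3]
width: 87.5
```

>>> jog_arm(travel=[[0,0,0],[0,0,0],[0,0,0],[0,0,0],[0,0,0],[0,0,0],[0,0,0],[0,0,0],[0,0,0],[0,0,0]], dr=[[0,0,0],[0,0,0],[0,0,0],[0,0,0],[0,0,0],[0,0,0],[0,0,0],[0,0,0],[0,0,0],[0,0,0]], hand=-1)

```text
t: 4.15
ee_pos: [551.6, -124.5, 87.4]
orientation: [1.955, -2.458, 0.002]
ft_force: [0.2, 2.2, 3.6]
width: 15.6
```

>>> jog_arm(travel=[[0,0,0],[0,0,0],[0,0,0],[0,0,0],[0,0,0],[0,0,0],[0,0,0],[0,0,0],[0,0,0],[0,0,0]], dr=[[0,0,0.04],[0,0,0.11],[0,0,0.18],[0,0,0.26],[0,0,0.34],[0,0,0.42],[0,0,0.5],[0,0,0.57],[0,0,0.63],[0,0,0.667]])

```text
t: 5.15
ee_pos: [552.2, -126.1, 87.4]
orientation: [2.924, -1.145, 0.005]
ft_force: [2.6, -9.7, -2.0]
width: 16.1
```

>>> jog_arm(travel=[[0,0,0],[0,0,0],[0,0,0],[0,0,0],[0,0,0],[0,0,0],[0,0,0],[0,0,0],[0,0,0],[0,0,0]], dr=[[0,0,0],[0,0,0],[0,0,0],[0,0,0],[0,0,0],[0,0,0],[0,0,0],[0,0,0],[0,0,0],[0,0,0]])

```text
t: 6.15
ee_pos: [552.2, -126.1, 87.4]
orientation: [2.924, -1.145, 0.005]
ft_force: [0.5, -2.4, 0.9]
width: 15.8
```

Run:
```python
from h import *
o=telemetry.get_obs(); r=o['orientation']; print(np.degrees(2*np.arctan2(r[1],r[0])),o['ft_force'],o['moment'],o['qpos'],o['width'])
```

```text
-42.77412767574359 [ 0.53813064 -2.36462956  0.9421854 ] [-0.0863542   0.31960767 -0.10685912] [-0.24464023  0.52736429  1.84397698 -0.00249148  0.76745052  0.50369978] 15.810073874755766
```

>>> jog_arm(travel=[[0,0,0],[0,0,0],[0,0,0],[0,0,0],[0,0,0.05],[0,0,0.15],[0,0,0.25],[0,0,0.35],[0,0,0.44],[0,0,0.44]], dr=[[0,0,0],[0,0,0],[0,0,0],[0,0,0],[0,0,0],[0,0,0],[0,0,0],[0,0,0],[0,0,0],[0,0,0]], hand=1)

```text
t: 7.15
ee_pos: [555.0, -126.7, 268.8]
orientation: [2.925, -1.145, 0.02]
ft_force: [-0.2, -0.4, -0.3]
width: 87.1
```

>>> jog_arm(travel=[[-0.03,0.05,0],[-0.06,0.1,0],[-0.09,0.15,0],[-0.12,0.2,0],[-0.15,0.25,0],[-0.18,0.3,0],[-0.2,0.35,0],[-0.2,0.38,0],[-0.2,0.4,0],[-0.2,0.4,0]], dr=[[0,0,0],[0,0,0],[0,0,0],[0,0,0],[0,0,0],[0,0,0],[0,0,0],[0,0,0],[0,0,0],[0,0,0]])

```text
t: 8.15
ee_pos: [475.4, 33.8, 268.5]
orientation: [2.926, -1.144, 0.019]
ft_force: [-0.2, -0.2, -0.9]
width: 87.9
```

Run:
```python
from h import *
a=grab('wrist'); b=grab('scene'); c=grab('side')
def crop(im,box,s): return cv2.resize(im['pixels'][box[1]:box[3],box[0]:box[2],::-1],None,fx=s,fy=s,interpolation=cv2.INTER_CUBIC)
w=a['pixels'][:,:,::-1]
t=np.hstack([crop(b,(295,165,455,305),2.5),crop(c,(265,145,425,285),2.5)])
cv2.imwrite('pics/m1.png',np.vstack([cv2.resize(w[:240],(640,240)),cv2.resize(t,(640,280))]))
o=telemetry.get_obs(); print(o['ee_pos'],o['orientation'])
```

```text
[475.30290081  32.81748451 268.58731051] [ 2.92475745 -1.14576911  0.01927481]
```

View pics/m1.png

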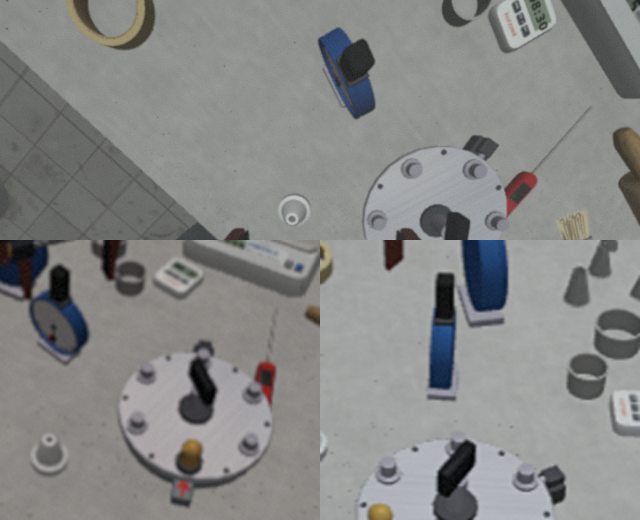

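The click is done: the brass stud now stands at the red arrow. Next I'll measure the gauge pose.

Run:
```python
from h import *
A=[]
for n in ('wrist','scene','side'):
    im=load(n); W=full(im).reshape(-1,3); hsv=cv2.cvtColor(im['pixels'],cv2.COLOR_RGB2HSV).reshape(-1,3)
    near=np.hypot(W[:,0]-580,W[:,1]-103)<75
    if n=='wrist': print(near.sum())
    blue=near&(hsv[:,0]>100)&(hsv[:,0]<125)&(hsv[:,1]>130)&(W[:,2]>20)&(W[:,2]<108)
    hd=near&(hsv[:,2]<70)&(W[:,2]>118)&(W[:,2]<170)
    ft=near&(abs(W[:,2]-10)<3)
    for nm,m in (('blue',blue),('handle',hd),('top',hd&(W[:,2]>162)),('foot',ft)):
        P=W[m]; 
        if len(P)>8:
            k=P[:,:2]-P[:,:2].mean(0); w,v=np.linalg.eigh(k.T@k)
            print(n,nm,len(P),P.mean(0).round(1),'long axis',np.degrees(np.arctan2(v[1,1],v[0,1])).round(1),np.round(np.percentile(k@v[:,1],[1,99]),1),[np.round(x,1) for x in cv2.minAreaRect(P[:,:2].astype(np.float32))])
    # brass stud
    s=np.hypot(W[:,0]-470.5,W[:,1]+148)<35
    br=s&(hsv[:,0]>8)&(hsv[:,0]<28)&(hsv[:,1]>100)&(W[:,2]>50)&(W[:,2]<90)
    if br.sum(): P=W[br]; print(n,'brass',br.sum(),P.mean(0).round(1),P[:,2].max().round(1),P[P[:,2]>80].mean(0).round(1))
```

```text
10845
wrist blue 712 [585.3 119.3  96.4] long axis 75.6 [-48.7  28.3] [array([582.8, 106.9]), array([82.8, 23.3]), np.float64(75.5)]
wrist handle 965 [580.6 102.6 159.8] long axis 69.6 [-11.   12.2] [array([583. , 102.8]), array([23.4, 20.7]), np.float64(75.5)]
wrist top 719 [582.7 102.9 166. ] long axis 73.7 [-11.3  11.2] [array([583.1, 102.9]), array([23.3, 20.4]), np.float64(76.1)]
wrist foot 163 [568.5 106.9  10.2] long axis 75.1 [-29.3  29.1] [array([568.7, 106.9]), array([59.5,  4.9]), np.float64(75.3)]
wrist brass 34 [ 464.5 -142.6   79.6] 83.6 [ 464.4 -144.5   81.8]
scene blue 128 [573.7  75.9  89.1] long axis 77.3 [-19.5  60.1] [array([579.6,  98.3]), array([85.7, 23. ]), np.float64(74.9)]
scene handle 159 [577.6 100.2 147.6] long axis 118.7 [-12.8  13.3] [array([581.7, 102. ]), array([23.3, 22.7]), np.float64(71.8)]
scene top 45 [580.7 102.4 165.3] long axis -137.2 [-11.4  11.1] [array([581. , 101.9]), array([22.2, 19.8]), np.float64(52.5)]
scene foot 52 [570.3  99.9   9.7] long axis 88.5 [-27.   36.3] [array([569.7, 102.3]), array([27.9, 66.1]), np.float64(10.4)]
scene brass 99 [ 466.3 -149.9   73.8] 86.9 [ 469.5 -148.7   83.6]
side blue 315 [571.5  69.1  81. ] long axis 65.4 [-14.4  34. ] [array([573.9,  80.8]), array([55.6, 22.9]), np.float64(74.8)]
side handle 189 [579.1  96.6 148.2] long axis 177.6 [-9.6  9.5] [array([580. , 100.5]), array([23.8, 18.9]), np.float64(79.5)]
side top 52 [580.1 101.7 166.3] long axis 62.4 [-10.2  11.7] [array([579.8, 101.9]), array([21.2, 18.1]), np.float64(78.8)]
side foot 88 [580.3  90.3  10.4] long axis 49.5 [-21.4  42. ] [array([579.1, 103.3]), array([59.7, 35.1]), np.float64(75.3)]
side brass 173 [ 468.3 -154.    73. ] 88.1 [ 468.1 -150.1   83.1]
```

Run:
```python
from h import *
from scipy.spatial.transform import Rotation as R
im=load('wrist'); o=telemetry.get_obs()
C=np.linalg.inv(im['extrinsics']); T=np.eye(4); T[:3,:3]=R.from_rotvec(o['orientation']).as_matrix(); T[:3,3]=o['ee_pos']
X=np.linalg.inv(T)@C; print('cam in tool\n',X.round(3)); np.save('X.npy',X)
a=np.radians(75.3); y=np.array([np.cos(a),np.sin(a),0]); x=np.array([np.sin(a),-np.cos(a),0]); c=np.array([581.5,102.5,60])-13*x
im=load('scene'); px=im['pixels'].astype(int)
K,D=cam(im); Ti=np.linalg.inv(im['extrinsics'])
u0,v0=proj(im,c)[0]; print('dial px',u0,v0)
v,u=np.mgrid[int(v0)-25:int(v0)+26,int(u0)-25:int(u0)+26]; s=px[v,u]; red=np.clip(s[...,0]-np.maximum(s[...,1],s[...,2])-15,0,None)
n=cv2.undistortPoints(np.stack([u,v],-1).reshape(-1,1,2).astype(float),K,D).reshape(-1,2)
d=np.c_[n,np.ones(len(n))]@Ti[:3,:3].T; oo=Ti[:3,3]; t=((c-oo)@x)/(d@x); P=oo+d*t[:,None]-c
w=red.ravel(); m=(w>0)
for a_,b_,ww in zip(P[m]@y,P[m][:,2],w[m]): print(round(a_,1),round(b_,1),ww,round(np.hypot(a_,b_),1),round(np.arctan2(a_,-b_),3))
```

```text
cam in tool
 [[ 1.00000e+00  2.00000e-03 -1.00000e-03  3.40000e-02]
 [-1.00000e-03  9.63000e-01  2.68000e-01 -7.37080e+01]
 [ 1.00000e-03 -2.68000e-01  9.63000e-01 -1.62632e+02]
 [ 0.00000e+00  0.00000e+00  0.00000e+00  1.00000e+00]]
dial px 321.02013306146034 209.1625463878133
60.0 60.1 3 84.9 2.357
55.8 63.0 5 84.2 2.417
51.6 65.9 2 83.7 2.477
47.5 68.8 2 83.6 2.538
55.9 58.9 4 81.2 2.382
51.7 61.9 6 80.6 2.445
47.6 64.8 5 80.4 2.508
60.3 51.9 1 79.5 2.281
56.1 54.8 4 78.4 2.345
51.9 57.8 5 77.6 2.41
56.2 50.7 4 75.7 2.304
52.0 53.7 1 74.7 2.372
47.9 56.6 4 74.1 2.44
52.2 49.5 3 71.9 2.33
48.0 52.5 3 71.1 2.401
52.3 45.4 9 69.2 2.285
48.1 48.3 2 68.2 2.359
52.5 41.2 4 66.7 2.236
48.2 44.2 2 65.4 2.312
52.6 37.0 7 64.3 2.183
48.4 40.0 5 62.8 2.262
52.8 32.7 3 62.1 2.126
48.5 35.8 4 60.3 2.206
48.7 31.6 1 58.0 2.146
8.3 -19.1 10 20.8 0.409
4.2 -15.8 16 16.3 0.258
8.3 -23.6 18 25.0 0.339
4.2 -20.2 16 20.6 0.203
8.3 -28.1 6 29.3 0.288
4.2 -24.7 9 25.0 0.167
```

>>> jog_arm(travel=[[0,0.02,0],[0,0.04,0],[0,0.06,0],[0,0.09,0],[0,0.12,0],[0,0.15,0],[0,0.18,0],[0,0.2,0],[0,0.22,0],[0,0.24,0]], dr=[[0,0,0.09],[0,0,0.18],[0,0,0.27],[0,0,0.36],[0,0,0.45],[0,0,0.54],[0,0,0.63],[0,0,0.72],[0,0,0.81],[0,0,0.9]])

```text
t: 9.3
ee_pos: [475.6, 128.5, 268.5]
orientation: [-2.959, -1.033, -0.015]
ft_force: [0.3, 0.0, -0.2]
width: 88.0
```

>>> jog_arm(travel=[[0,0,0],[0,0,0],[0,0,0],[0,0,0],[0,0,0],[0,0,0],[0,0,0],[0,0,0],[0,0,0],[0,0,0]], dr=[[0,0,0.06],[0,0,0.12],[0,0,0.18],[0,0,0.25],[0,0,0.31],[0,0,0.35],[0,0,0.38],[0,0,0.4],[0,0,0.412],[0,0,0.412]])

```text
t: 10.3
ee_pos: [475.9, 128.1, 268.4]
orientation: [-2.475, -1.918, -0.01]
ft_force: [0.1, 0.3, 0.6]
width: 88.0
```

>>> jog_arm(travel=[[0,0,-0.02],[0,0,-0.04],[0,0,-0.07],[0,0,-0.1],[0,0,-0.13],[0,0,-0.16],[0,0,-0.19],[0,0,-0.22],[0,0,-0.24],[0,0,-0.24]], dr=[[-0.01,-0.04,0],[-0.02,-0.08,0],[-0.03,-0.12,0],[-0.042,-0.16,0],[-0.053,-0.2,0],[-0.063,-0.24,0],[-0.074,-0.28,0],[-0.084,-0.32,0],[-0.1,-0.38,0],[-0.1,-0.38,0]])

```text
t: 11.3
ee_pos: [476.1, 127.2, 172.9]
orientation: [2.069, 1.606, 0.509]
ft_force: [0.7, 0.6, 0.1]
width: 87.9
```

Run:
```python
from h import *
from scipy.spatial.transform import Rotation as R
im=grab('wrist'); o=telemetry.get_obs(); print(o['t'],o['ee_pos'],o['qpos'],R.from_rotvec(o['orientation']).as_matrix().round(3).tolist(),im['fx'])
a=np.radians(75.3); x=np.array([np.sin(a),-np.cos(a),0]); c=np.array([581.5,102.5,60])-13*x
u,v=proj(im,c)[0]; print(u,v); u=int(np.clip(u,80,560)); v=int(np.clip(v,80,320))
save(im,'d.png',(u-80,v-80,u+80,v+80),4)
```

```text
11.35 [474.91872256 126.98316292 171.74955838] [ 0.47547939  0.21801549  2.28860925 -1.21436022  0.41276169  0.24488272] [[0.247, 0.794, 0.555], [0.969, -0.206, -0.137], [0.005, 0.572, -0.821]] 291.45460475160735
324.12892858077697 200.8837546406056
```

View pics/d.png

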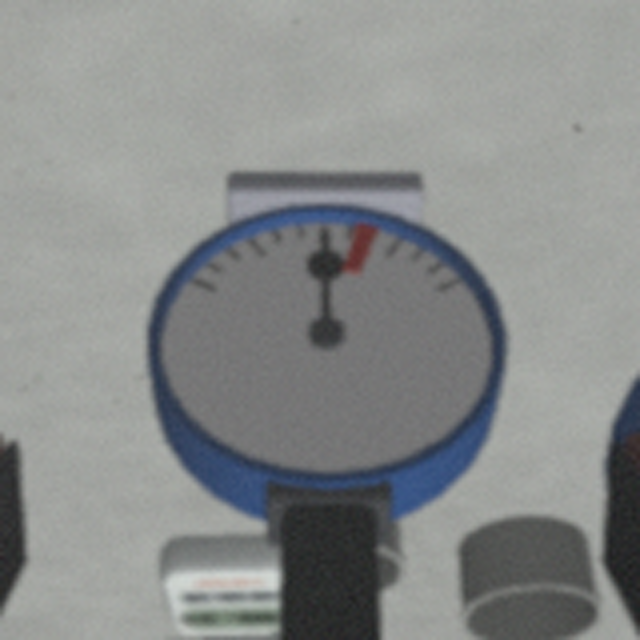

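The dial appears upside down here. The hub is at crop (326,332), the needle points at the foot, and the red band runs from (352,270) to (370,225), which is the gauge's +y (left) side.

Run:
```python
from h import *
im=load('wrist'); px=im['pixels'].astype(int)
a=np.radians(75.3); y=np.array([np.cos(a),np.sin(a),0]); x=np.array([np.sin(a),-np.cos(a),0]); c=np.array([581.5,102.5,60])-13*x
K,D=cam(im); Ti=np.linalg.inv(im['extrinsics'])
def pl(u,v):
    n=cv2.undistortPoints(np.stack([u,v],-1).reshape(-1,1,2).astype(float),K,D).reshape(-1,2)
    d=np.c_[n,np.ones(len(n))]@Ti[:3,:3].T; o=Ti[:3,3]; P=o+d*(((c-o)@x)/(d@x))[:,None]-c; return np.c_[P@y,P[:,2]]
off=np.array([244,120]); f=lambda q:pl(*((np.array(q,float).reshape(-1,2)-1.5)/4+off).T)
hub=f([326,332])[0]; print('hub',hub,'needle tip',f([325,230])-hub,'case LR',f([[150,340],[505,340]]),'tick',f([[299,232],[391,248],[204,284],[446,284]])-hub)
v,u=np.mgrid[170:200,320:345]; s=px[v,u]; w=np.clip(s[...,0]-np.maximum(s[...,1],s[...,2])-15,0,None).ravel().astype(float)
P=pl(u.ravel(),v.ravel())-hub; m=w>0; print(m.sum()); q=(P[m]*w[m][:,None]).sum(0)/w[m].sum(); print('band centroid',q,np.hypot(*q),'ang',np.arctan2(q[0],-q[1]))
t=f([[299,232],[391,248],[204,284],[446,284],[325,230]])-hub; print('tickang',np.arctan2(t[:,0],-t[:,1]))
```

```text
hub [1.06942318 2.47774906] needle tip [[  0.14268293 -38.94456828]] case LR [[-46.86527965   5.34566615]
 [ 49.89571828   5.24592315]] tick [[ -7.53426471 -38.10570141]
 [ 19.31001082 -31.67571806]
 [-34.38394036 -17.5448    ]
 [ 34.2812238  -17.6562235 ]]
68
band centroid [  9.98085727 -31.27995725] 32.833721042834426 ang 0.30886958659611374
tickang [-0.19520243  0.54745979 -1.09897328  1.09518873  0.00366373]
```

>>> jog_arm(travel=[[0,0,0.06],[0,0,0.12],[0,0,0.14],[0.04,-0.01,0.14],[0.09,-0.02,0.14],[0.14,-0.03,0.14],[0.19,-0.04,0.14],[0.23,-0.05,0.14],[0.267,-0.059,0.14],[0.267,-0.059,0.14]], dr=[[0.01,0.04,0],[0.02,0.08,0],[0.03,0.12,0],[0.042,0.16,0],[0.053,0.2,0],[0.063,0.24,0],[0.074,0.28,0],[0.084,0.32,0],[0.1,0.38,0],[0.1,0.38,0]])

```text
t: 12.35
ee_pos: [585.6, 103.2, 228.2]
orientation: [-2.474, -1.912, -0.008]
ft_force: [0.1, 0.4, -0.1]
width: 87.5
```

```bash
cat >> h.py <<'E'
from scipy.spatial.transform import Rotation as R
def goal(theta,lean=0):  # tool down, tool x at theta; gauge +y = tool x; lean gauge toward +y
    a=np.radians(theta); x=np.array([np.cos(a),np.sin(a),0]); z=np.array([0,0,-1.]); Rt=np.c_[x,np.cross(z,x),z]
    h=np.array([np.sin(a),-np.cos(a),0]); return R.from_rotvec(-lean*h)*R.from_matrix(Rt)
def delta(p,G):
    o=telemetry.get_obs(); r=(G*R.from_rotvec(o['orientation']).inv()).as_rotvec()/(np.pi/2)
    print('t',o['t'],'pos',o['ee_pos'].round(1),'travel',((np.array(p)-o['ee_pos'])/400).round(4),'dr',r.round(4),'F',o['ft_force'].round(1),'q',o['qpos'].round(2),'w',o['width'].round(1))
E
python3 -c "
from h import *
delta([581.8,103.5,126],goal(75.3))"
```

```text
Traceback (most recent call last):
  File "h.py", line 28, in delta
    print('t',o['t'],'pos',o['ee_pos'].round(1),'travel',((np.array(p)-o['ee_pos'])/400).round(4),'dr',r.round(4),'F',o['ft_force'].round(1),'q',o['qpos'].round(2),'w',o['width'].round(1))
                                                                                                                                                                        ^^^^^^^^^^^^^^^^
AttributeError: 'float' object has no attribute 'round'
```

```bash
sed -i "s/o\['width'\].round(1)/round(o['width'],1)/" h.py
python3 -c "
from h import *
delta([581.8,103.5,126],goal(75.3))"
```

```text
t 12.35 pos [585.6 103.2 228.2] travel [-0.0094  0.0008 -0.2554] dr [-0.0096 -0.0034 -0.0011] F [ 0.1  0.4 -0.1] q [ 0.15  0.37  1.69  0.02  1.08 -1.18] w 87.5
```

>>> jog_arm(travel=[[-0.0094,0.001,-0.03],[-0.0094,0.001,-0.06],[-0.0094,0.001,-0.09],[-0.0094,0.001,-0.12],[-0.0094,0.001,-0.15],[-0.0094,0.001,-0.18],[-0.0094,0.001,-0.21],[-0.0094,0.001,-0.24],[-0.0094,0.001,-0.255],[-0.0094,0.001,-0.255]], dr=[[-0.0096,-0.0034,-0.001],[-0.0096,-0.0034,-0.001],[-0.0096,-0.0034,-0.001],[-0.0096,-0.0034,-0.001],[-0.0096,-0.0034,-0.001],[-0.0096,-0.0034,-0.001],[-0.0096,-0.0034,-0.001],[-0.0096,-0.0034,-0.001],[-0.0096,-0.0034,-0.001],[-0.0096,-0.0034,-0.001]])

```text
t: 13.35
ee_pos: [581.2, 103.5, 125.0]
orientation: [-2.487, -1.919, 0.003]
ft_force: [-1.2, -0.7, -0.1]
width: 87.7
```

>>> jog_arm(travel=[[0,0,0],[0,0,0],[0,0,0],[0,0,0],[0,0,0],[0,0,0],[0,0,0],[0,0,0],[0,0,0],[0,0,0]], dr=[[0,0,0],[0,0,0],[0,0,0],[0,0,0],[0,0,0],[0,0,0],[0,0,0],[0,0,0],[0,0,0],[0,0,0]], hand=-1)

```text
t: 14.35
ee_pos: [581.1, 103.5, 124.9]
orientation: [-2.486, -1.919, 0.003]
ft_force: [-0.3, 0.1, -0.7]
width: 24.0
```

```bash
python3 -c "
from h import *
delta([470.5,-148,126],goal(75.3))"
```

```text
t 14.35 pos [581.1 103.5 124.9] travel [-0.2766 -0.6287  0.0027] dr [ 0.0001 -0.0013 -0.0001] F [-0.3  0.1 -0.7] q [ 0.16  0.5   1.77  0.    0.87 -1.16] w 24.0
```

>>> jog_arm(travel=[[0,0,0.02],[0,0,0.06],[0,0,0.12],[0,0,0.18],[0,0,0.24],[-0.01,-0.03,0.29],[-0.03,-0.08,0.31],[-0.06,-0.14,0.31],[-0.09,-0.2,0.31],[-0.12,-0.26,0.31]], dr=[[0,0,0],[0,0,0],[0,0,0],[0,0,0],[0,0,0],[0,0,0],[0,0,0],[0,0,0],[0,0,0],[0,0,0]])

```text
t: 15.35
ee_pos: [532.2, -1.3, 249.2]
orientation: [-2.486, -1.919, 0.003]
ft_force: [-0.1, -0.3, -3.8]
width: 23.6
```

```bash
python3 -c "
from h import *
delta([470.5,-148,245],goal(75.3))"
```

```text
t 15.35 pos [532.2  -1.3 249.2] travel [-0.1543 -0.3668 -0.0104] dr [ 0.0002 -0.0015 -0.0003] F [-0.1 -0.3 -3.8] q [-0.02  0.26  1.81 -0.    1.08 -1.34] w 23.6
```

>>> jog_arm(travel=[[-0.025,-0.06,-0.01],[-0.05,-0.12,-0.01],[-0.075,-0.18,-0.01],[-0.1,-0.24,-0.01],[-0.12,-0.29,-0.01],[-0.137,-0.325,-0.01],[-0.148,-0.35,-0.01],[-0.154,-0.367,-0.01],[-0.154,-0.367,-0.01],[-0.154,-0.367,-0.01]], dr=[[0,-0.0015,0],[0,-0.0015,0],[0,-0.0015,0],[0,-0.0015,0],[0,-0.0015,0],[0,-0.0015,0],[0,-0.0015,0],[0,-0.0015,0],[0,-0.0015,0],[0,-0.0015,0]])

```text
t: 16.35
ee_pos: [470.7, -147.8, 245.2]
orientation: [2.487, 1.919, -0.0]
ft_force: [0.1, -0.8, -3.6]
width: 23.9
```

Run:
```python
from h import *
delta([470.5,-148,213],goal(75.3))
b=grab('scene'); c=grab('side'); w=grab('wrist')
P=[[470.5,-148,85],[470.5,-148,120]]
for im in (b,c,w): print(proj(im,P).round(1).tolist())
def crop(im,box,s): return cv2.resize(im['pixels'][box[1]:box[3],box[0]:box[2],::-1],None,fx=s,fy=s,interpolation=cv2.INTER_CUBIC)
t=np.hstack([crop(b,(320,170,420,300),4),crop(c,(240,170,340,300),4)])
cv2.imwrite('pics/p1.png',t);
```

```text
t 16.35 pos [ 470.7 -147.8  245.2] travel [-0.0006 -0.0004 -0.0805] dr [ 0.      0.     -0.0002] F [ 0.1 -0.8 -3.6] q [-0.33  0.2   1.89 -0.    1.05 -1.64] w 23.9
[[390.7, 267.1], [392.7, 259.0]]
[[295.3, 279.1], [294.8, 267.3]]
[[322.2, 186.0], [322.2, 193.5]]
```

View pics/p1.png

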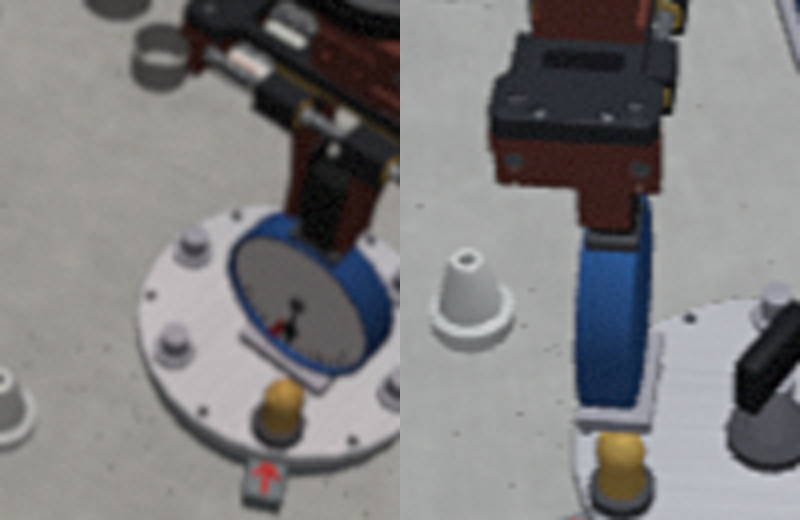

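>>> jog_arm(travel=[[0,0,-0.012],[0,0,-0.026],[0,0,-0.042],[0,0,-0.056],[0,0,-0.066],[0,0,-0.074],[0,0,-0.08],[0,0,-0.084],[0,0,-0.088],[0,0,-0.091]], dr=[[0,0,0],[0,0,0],[0,0,0],[0,0,0],[0,0,0],[0,0,0],[0,0,0],[0,0,0],[0,0,0],[0,0,0]])

```text
t: 17.5
ee_pos: [470.9, -147.6, 208.8]
orientation: [2.486, 1.92, 0.0]
ft_force: [-0.2, -0.2, -2.3]
width: 23.8
```

>>> jog_arm(travel=[[0,0,-0.002],[0,0,-0.004],[0,0,-0.006],[0,0,-0.007],[0,0,-0.007],[0,0,-0.007],[0,0,-0.007],[0,0,-0.007],[0,0,-0.007],[0,0,-0.007]], dr=[[0,0,0],[0,0,0],[0,0,0],[0,0,0],[0,0,0],[0,0,0],[0,0,0],[0,0,0],[0,0,0],[0,0,0]])

```text
t: 18.5
ee_pos: [470.9, -147.7, 206.0]
orientation: [2.486, 1.92, 0.0]
ft_force: [-1.0, 0.1, -1.6]
width: 23.8
```

>>> jog_arm(travel=[[0,0,-0.0015],[0,0,-0.003],[0,0,-0.003],[0,0,-0.003],[0.0022,0.0086,-0.0032],[0.0045,0.0172,-0.0035],[0.0068,0.0258,-0.004],[0.009,0.0343,-0.0048],[0.0112,0.0429,-0.006],[0.0135,0.0515,-0.007]], dr=[[0,0,0],[0,0,0],[0,0,0],[0,0,0],[-0.016,0.0042,0],[-0.032,0.0083,0],[-0.048,0.0125,0],[-0.064,0.0167,0],[-0.08,0.0208,0],[-0.0955,0.025,0]])

```text
t: 19.5
ee_pos: [476.3, -127.1, 203.2]
orientation: [2.406, 1.858, -0.189]
ft_force: [-1.5, -1.5, -1.2]
width: 23.8
```

Run:
```python
from h import *
a=np.radians(75.3); y=np.array([np.cos(a),np.sin(a),0]); b=0.31
delta(np.array([470.9,-147.7,66.5])+138*(np.sin(b)*y+np.array([0,0,np.cos(b)])),goal(75.3,b))
```

```text
t 19.5 pos [ 476.3 -127.1  203.2] travel [ 0.0132  0.0502 -0.0132] dr [-0.0944  0.0248 -0.0008] F [-1.5 -1.5 -1.2] q [-0.19  0.26  1.93 -0.19  0.96 -1.39] w 23.8
```

>>> jog_arm(travel=[[0.0017,0.0063,-0.001],[0.0033,0.0126,-0.0022],[0.005,0.019,-0.0036],[0.0066,0.0251,-0.0053],[0.0083,0.0314,-0.0071],[0.01,0.0377,-0.0091],[0.0116,0.044,-0.0112],[0.0132,0.0502,-0.013],[0.0132,0.0502,-0.013],[0.0132,0.0502,-0.013]], dr=[[-0.0118,0.0031,0],[-0.0236,0.0062,0],[-0.0354,0.0093,0],[-0.0472,0.0124,0],[-0.059,0.0155,0],[-0.0708,0.0186,0],[-0.0826,0.0217,0],[-0.0944,0.0248,0],[-0.0944,0.0248,0],[-0.0944,0.0248,0]])

```text
t: 20.5
ee_pos: [481.9, -106.6, 198.0]
orientation: [2.318, 1.792, -0.361]
ft_force: [1.6, 0.6, -0.7]
width: 23.9
```

>>> jog_arm(travel=[[0,0,0],[0,0,0],[0,0,0],[0,0,0],[0,0,0],[0,0,0],[0,0,0],[0,0,0],[0,0,0],[0,0,0]], dr=[[0,0,0],[0,0,0],[0,0,0],[0,0,0],[0,0,0],[0,0,0],[0,0,0],[0,0,0],[0,0,0],[0,0,0]])

```text
t: 21.5
ee_pos: [481.9, -106.6, 198.0]
orientation: [2.318, 1.792, -0.361]
ft_force: [1.4, 0.2, -1.0]
width: 23.5
```

>>> jog_arm(travel=[[0,0,0],[0,0,0],[0,0,0],[0,0,0],[0,0,0],[0,0,0],[0,0,0],[0,0,0],[0,0,0],[0,0,0]], dr=[[0,0,0],[0,0,0],[0,0,0],[0,0,0],[0,0,0],[0,0,0],[0,0,0],[0,0,0],[0,0,0],[0,0,0]])

```text
t: 22.5
ee_pos: [481.9, -106.6, 198.0]
orientation: [2.318, 1.792, -0.361]
ft_force: [1.2, -0.0, -1.6]
width: 24.0
```

Run:
```python
from h import *
o=telemetry.get_obs(); Rm=R.from_rotvec(o['orientation']).as_matrix(); print(o['t'],o['ee_pos'],o['ft_force'],o['width'],'lean',np.arcsin(-Rm[2,0]),np.arccos(-Rm[2,2]))
foot=o['ee_pos']+Rm[:,2]*124.9; print('foot',foot)
b=grab('scene'); c=grab('side'); w=grab('wrist')
def crop(im,box,s): return cv2.resize(im['pixels'][box[1]:box[3],box[0]:box[2],::-1],None,fx=s,fy=s,interpolation=cv2.INTER_CUBIC)
t=np.hstack([crop(b,(345,195,425,285),5),crop(c,(250,210,330,300),5)])
cv2.imwrite('pics/e1.png',t); save(w,'e1w.png',(260,100,390,300),3)
```

```text
22.5 [ 481.89672927 -106.57302751  197.95534683] [ 1.18262403 -0.04143904 -1.61153452] 23.970018176396575 lean 0.3094559491892118 0.3094560768780849
foot [ 472.34937217 -143.39245846   78.98817708]
```

View pics/e1.png

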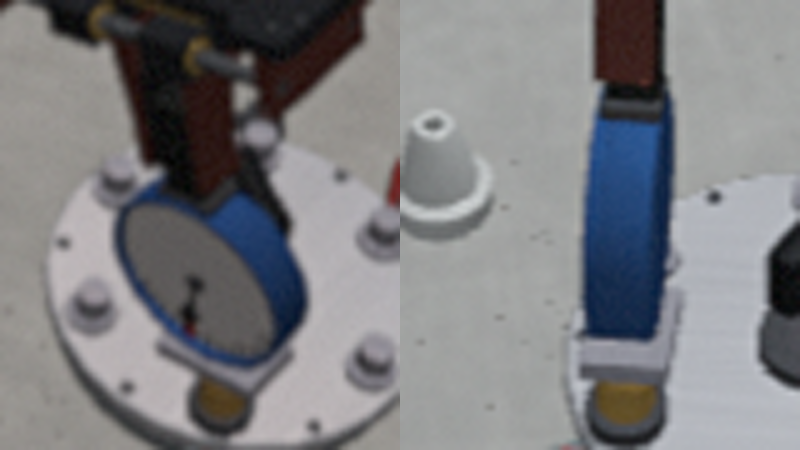

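View pics/e1w.png

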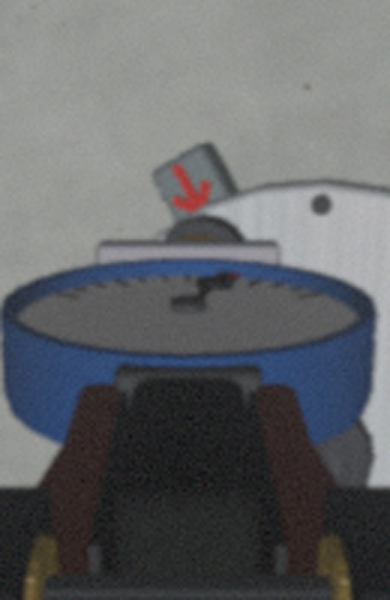

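The needle sits on the red band, the stud is at the arrow, and it is being pressed with about 2–3 N. I'll hand in now.

```bash
python3 -c "
from h import *
print(ticket.close_job()); o=telemetry.get_obs(); print(o['t'],o['ft_force'],o['width'])"
```

```text
the job is handed in; nothing more can be done
None
the job is handed in; nothing more can be done
```

I turned the table one click anticlockwise, stood the gauge upright on the brass stud, rocked it left, and handed the job in at about 22.6 s with the gauge still held. No verdict was reported.

- **Table:** the tool turned 60.2° while holding the knob, and the later pictures show the brass stud at the red arrow.
- **Upright press:** with the gauge upright, the upward push on the stud was about 2 N. I then pressed about 1 mm further before rocking.
- **Lean:** the tool leaned 0.309 rad against a red band measured at about 0.309. The last scene and wrist pictures show the needle over the band.
- **Last press:** the foot centre worked out at 79 mm high and about 5 mm from the stud's expected top position. The stud was pressed by about 2–3 N, and the fingers were 24 mm apart on the handle.

No check failed. Two things were judged only indirectly:
- **Stud depth:** it was worked out from force and geometry, and the force readings drifted by about 1 N.
- **Needle settling:** it was seen in still pictures only, after 2 s of holding still.

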